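# Count to the third gap and push a plaster mould home

### The arm

A 6-joint arm with a two-finger parallel gripper is mounted at the origin on the work surface. World frame = base frame: x ahead of the robot, y to its left, z up, the work surface at z = 0. Lengths are in m, angles in rad, forces in N, time in s.
With the tool pointing down it reaches from about 0.35 to 0.975 m from the base axis. Payload 4.9 kg.
Tool frame: the origin (TCP) lies at the very end of the fingers, on their centre line; the grasp point (between the pads) lies 19 mm behind it (ctrl.pinch_z is the distance from the TCP to the grasp point, in m); z points along the fingers, y is the direction in which the jaws open and shut (so a half turn about z gives the same grasp; the last joint's range is limited). The gripper opens to 85 mm and grips with 20 to 120 N. Pads are 22 mm wide; open, the fingers measure 114 mm over their backs; the gripper's body (76 mm by 85 mm) begins 54 mm behind the grasp point. The pads swing forward as they close: fully open they stand 13 mm farther back than shut.
Start: joints at [-1.438, 0.053, 1.613, -0, 1.476, -0.119], TCP at [0.156, -0.605, 0.231] pointing down, gripper open.
Joint ranges: [-3.01, 3.01], [-1.01, 2.22], [0.06, 2.58], [-1.02, 4.17], [0.09, 2.62], [-3.14, 3.14]. Speed limits (rad/s): [2.57, 2.57, 3.14, 3.14, 3.14, 3.14].

### API

Orientations are given as a rotation vector (axis times angle).
In Python, from station import ctrl gives the robot as it stands.
- The arm moves only by the tool carry_out, never from a script. Its argument "series" is a list of rows, each a list of 7 numbers: the shift along the world's x, y, z each as a share of 0.025 m, from -1 to 1, then the turn, a rotation vector about the world's x, y, z each as a share of 0.1 rad, from -1 to 1, then the opening, from 0 (shut) to 1 (fully open). A call has 1 to 12 rows; each row shifts and turns the commanded pose from where the row before left it; what a row does not reach is not made up. A row lasts 1/10 s, in which the tool goes at most 50 mm and 8.59 degrees, less where a joint would pass 70% of its speed; a pose out of reach is approached as far as the arm can. A call with a number of a shift or a turn outside -1 to 1 is refused whole. A call with a gripper value outside its range is refused whole. The fingers move at their own pace and stop on an object; "grip_force" is the grip in N (left out, the last holds). Time passes only in rows, so rows that do not move let the fingers close. It gives the time, the measured TCP pose, the force and the opening at its end, in the units of the state.
- ctrl.get_obs(): the state, without advancing time (a new reading comes with each control period).
- ctrl.get_image(name): name is "scene" or "top"; returns a dict with "frame" (420x560x3 uint8, blue, green, red), "fx", "fy", "cx", "cy" (pixels), "k1" (the pictures are not rectified: a ray, as slopes to the right and down, at radius r is drawn at 1 + k1 r^2 times it, then the intrinsics apply), "R" (3x3) and "t" (3): a world point X has camera coordinates R X + t. Camera axes: x right, y down, z forward; pixel columns grow to the right and rows downward; lengths in m; the calibration is good to about 2 mm. A picture is of the moment at which its call begins. There is no depth.
- ctrl.finish_job(): hands the job in, once; it reports no verdict.
Trained networks look in a picture, given as the dict that the camera call returned (one of the last four; its "shot" number tells which), for a name from the list of things; names that differ only in an ending like _2 or _b are one class to them, and where a whole thing is asked for, a point or a joint stands for the part that bears it (a point fixed in the world has none). Each returns a list of dicts, best first, with "p" (0 to 1); they miss things now and then, are a little off and sometimes report something else, mostly with a low value. They report only what shows in the picture. A call takes as long as a camera call. They do not tell look-alikes from the thing itself.
- ctrl.trace(picture, name): "mask" (420x560 bool, what is visible of it) and "rect" ([left, top, width, height] as shares, 0 to 1, of the picture: columns of its width, rows of its height, round what is visible of it).
- ctrl.mark_of(picture, name): "position" ([column, row] as shares, 0 to 1, of the picture: columns of its width, rows of its height: a listed point, or the origin of a listed thing).
The state is a dict: "t": time; "q": joint angles; "dq": joint speeds; "effort": joint torques, N m; "tool_pos": TCP position; "tool_rot": TCP orientation; "contact_force": force on the tool from outside, world axes, zero at the start; "wrist_torque": the same for the moment, N m; "opening": finger opening in m.
Only numpy, scipy, OpenCV 4.12 (cv2) and the standard library are available. Lean on these libraries where they do the work, as an engineer would, in place of code of your own. Each camera call takes 0.05 s, during which the arm holds its last target.

### The job

Starting at the green end of the mould rack, run a fingertip along the rail on top of its front edge and count the gaps, touching the rail over the first, then the second, then the third gap, before the mould is moved. Then push the rosette mould (the plaster block with the red flower) along the bench and under the rail into that third gap until it is fully home against the back slats. Do not lift or tip the mould, and leave everything else where it stands.

Things in the scene. Friction and masses are not known exactly. Their poses are not given: they have to be found in the camera images.
- rack: wooden mould-drying rack fixed on the bench, no floor. Seven dividers 10 thick, rounded in front, 50 high make six gaps 66 wide, open to front and top. Origin: middle of front edge at bench level; x into the gaps, y to the robot's left, z up. Gap centres y = 190, 114, 38, -38, -114, -190; back slats at x = 92. A mould (110 long) home on the slats has its origin at x = 37 and sticks out 18 in front
- green_end: end board of the rack painted green, 12 thick, 124 deep, 78 high, fixed at one end of the rack, left or right; origin on the bench, level with the rack's front edge. Gaps are counted from this end
- plain_end: the same end board in bare wood at the other end of the rack
- rail_a: the rack's front rail over the first gap from the robot's left (+y): light wooden batten 24 wide (x), 10 thick, 76 long, continuous with its neighbours, x = 0 to 24 of the rack; origin mid-underside, 50 above the bench (rail top at 60), axes as the rack's. A mould passes beneath; rigid
- rail_b: the rack's front rail over the second gap from the robot's left (+y): light wooden batten 24 wide (x), 10 thick, 76 long, continuous with its neighbours, x = 0 to 24 of the rack; origin mid-underside, 50 above the bench (rail top at 60), axes as the rack's. A mould passes beneath; rigid
- rail_c: the rack's front rail over the third gap from the robot's left (+y): light wooden batten 24 wide (x), 10 thick, 76 long, continuous with its neighbours, x = 0 to 24 of the rack; origin mid-underside, 50 above the bench (rail top at 60), axes as the rack's. A mould passes beneath; rigid
- rail_d: the rack's front rail over the fourth gap from the robot's left (+y): light wooden batten 24 wide (x), 10 thick, 76 long, continuous with its neighbours, x = 0 to 24 of the rack; origin mid-underside, 50 above the bench (rail top at 60), axes as the rack's. A mould passes beneath; rigid
- rail_e: the rack's front rail over the fifth gap from the robot's left (+y): light wooden batten 24 wide (x), 10 thick, 76 long, continuous with its neighbours, x = 0 to 24 of the rack; origin mid-underside, 50 above the bench (rail top at 60), axes as the rack's. A mould passes beneath; rigid
- rail_f: the rack's front rail over the sixth gap from the robot's left (+y): light wooden batten 24 wide (x), 10 thick, 76 long, continuous with its neighbours, x = 0 to 24 of the rack; origin mid-underside, 50 above the bench (rail top at 60), axes as the rack's. A mould passes beneath; rigid
- rosette_mould: THE MOULD TO PUSH: plaster sprig mould, off-white block 110 long (its x) x 56 wide (its y) x 34 high, 0.23 kg or so, top face with a round cavity 44 across and 6 deep; origin at the centre of its underside, z up; a red six-petalled flower in the cavity. It lies on the bench in front of the rack, left or right, its long side roughly along the gaps; it slides on the bench with friction, a newton or two
- leaf_mould: plaster sprig mould, off-white block 110 long (its x) x 56 wide (its y) x 34 high, 0.23 kg or so, top face with a round cavity 44 across and 6 deep; origin at the centre of its underside, z up; a blue leaf in the cavity. It lies in front of the other side of the rack; leave it alone
- shell_mould_1: plaster sprig mould, off-white block 110 long (its x) x 56 wide (its y) x 34 high, 0.23 kg or so, top face with a round cavity 44 across and 6 deep; origin at the centre of its underside, z up; a grey shell in the cavity. It stands in the leftmost gap of the rack; leave it
- shell_mould_2: plaster sprig mould, off-white block 110 long (its x) x 56 wide (its y) x 34 high, 0.23 kg or so, top face with a round cavity 44 across and 6 deep; origin at the centre of its underside, z up; a grey shell in the cavity. It stands in the fifth gap from the left; leave it
- cup_1: white cup, 76 across, 75 high, left of the rack; origin at the centre of its underside; leave it
- cup_2: white mug, 76 across, 75 high, with a handle, on the left of the bench; origin at the centre of its underside; leave it
- glaze_jar: amber glaze jar with a white cap, 68 across, 90 high, right of the rack; origin at the centre of its underside; leave it
- brush: brush with a dark wooden handle, 190 long, lying on the right of the bench; leave it
Mind the look-alikes: they are no part of the job. What is shaped like the rosette_mould but turquoise or yellow is not meant.

How it is judged:
On the way, in this order (a step that is already met when the one before it is completed fails the run):
1. a fingertip touches the rail over the first gap from the green end, the rosette mould not yet moved (30 mm) (distance of rosette_mould from where it was at the start of the episode below 0.03 m and ((y of green_end in the frame of rack above 0 m and contact force between the fingers and rail_a above 0.2 N) or (y of green_end in the frame of rack below 0 m and contact force between the fingers and rail_f above 0.2 N))), for 0.1 s.
2. a fingertip touches the rail over the second gap from the green end, the rosette mould not yet moved (30 mm) (distance of rosette_mould from where it was at the start of the episode below 0.03 m and ((y of green_end in the frame of rack above 0 m and contact force between the fingers and rail_b above 0.2 N) or (y of green_end in the frame of rack below 0 m and contact force between the fingers and rail_e above 0.2 N))), for 0.1 s.
3. a fingertip touches the rail over the third gap from the green end, the rosette mould not yet moved (30 mm) (distance of rosette_mould from where it was at the start of the episode below 0.03 m and ((y of green_end in the frame of rack above 0 m and contact force between the fingers and rail_c above 0.2 N) or (y of green_end in the frame of rack below 0 m and contact force between the fingers and rail_d above 0.2 N))), for 0.1 s.
At the end, for the whole second after the job is handed in: the rosette mould lies flat on the bench in the third gap from the green end (within 9 mm of the gap's centre line, within about 9 degrees of its direction), home against the back slats to within 6 mm, at rest (((y of green_end in the frame of rack above 0 m and y of rosette_mould in the frame of rack between 0.029 and 0.047 m) or (y of green_end in the frame of rack below 0 m and y of rosette_mould in the frame of rack between -0.047 and -0.029 m)) and x of rosette_mould in the frame of rack between 0.031 and 0.041 m and angle between the x axis of rosette_mould and the x axis of rack, either way round below 0.15 rad and angle between rosette_mould's own z axis and vertical below 0.06 rad and height (world z) of rosette_mould below 0.005 m and linear speed of rosette_mould below 0.01 m/s); the robot touches nothing.
It fails at once if the rosette mould is lifted off the bench (12 mm) or tipped (20 degrees) (height (world z) of rosette_mould above 0.012 m or angle between rosette_mould's own z axis and vertical above 0.35 rad).
It fails at once if the leaf mould is disturbed (moved 30 mm) (distance of leaf_mould from where it was at the start of the episode above 0.03 m).
It fails at once if a shell mould in the rack is disturbed (moved 30 mm) (distance of any of shell_mould_1, shell_mould_2 from where it was at the start of the episode above 0.03 m).
It fails at once if a cup, the jar or the brush is disturbed (moved 30 mm) (distance of any of cup_1, cup_2, glaze_jar, brush from where it was at the start of the episode above 0.03 m).
It also fails if it takes over 70 s, if anything falls off the work surface, if the arm or the gripper's body presses on something with over 40 N, if the wrist force passes 120 N, or if a joint passes its speed limit or range.

## Working session

There is one attempt and no reset: what is moved stays moved. The work goes in short steps, Python scripts to look and compute and a tool call to move; the robot and the scene stay as the last step left them, time stands still between calls to the robot, and variables do not carry over. Pictures are saved under pics/ and viewed, and the job is handed in when it is done.

Besides the shell and the picture viewer there is one more tool, called after "Request:" by a JSON object that holds its "fn" and its "kwargs". carry_out: Moves the arm, as the interface text tells. Shift numbers are shares of 0.025 m and turn numbers shares of 0.1 rad, none past 1 either way. Its arguments: {"type":"object","properties":{"series":{"type":"array"},"grip_force":{"type":"number"}},"required":["series"]}

```bash
ls; mkdir -p pics; python3 - <<'E'
from station import ctrl
import cv2,pickle
o=ctrl.get_obs();print(o)
for n in("scene","top"):
    p=ctrl.get_image(n);cv2.imwrite(f"pics/{n}0.png",p["frame"]);pickle.dump(p,open(f"{n}0.pkl","wb"))
    print(n,{k:v for k,v in p.items() if k!="frame"})
    for k in("rack","green_end","plain_end","rosette_mould","rail_a","leaf_mould","shell_mould_1"):
        print(k,[(round(d["p"],2),[round(d["position"][0]*560,1),round(d["position"][1]*420,1)]) for d in ctrl.mark_of(p,k)])
E
```

```text
pics
{'t': 0.0, 'q': array([-1.43796300e+00,  5.33578511e-02,  1.61430377e+00, -2.73182471e-05,
        1.47598923e+00, -1.18971528e-01]), 'dq': array([-9.62419363e-05,  3.18916788e-04,  2.67669874e-03, -8.81325576e-04,
       -5.98065679e-04,  1.78586511e-03]), 'effort': array([-8.69352880e-05, -3.93684554e+01, -3.70174885e+01, -1.04177227e-04,
        6.97415555e-03,  2.27923852e-05]), 'tool_pos': array([ 0.15564702, -0.60466348,  0.23005656]), 'tool_rot': array([-3.11468398e+00, -3.94235665e-01,  6.50783364e-05]), 'contact_force': array([ 0.05964464, -0.57138792, -0.19914082]), 'wrist_torque': array([-0.02680239,  0.04563482,  0.00702874]), 'opening': 0.08530696193232952}
scene {'fx': 533.1609624409269, 'fy': 533.1609624409269, 'cx': 277.6371412218069, 'cy': 212.7008964815951, 'k1': 0.041792694590778695, 'R': array([[ 0.30591121,  0.95202747,  0.00787595],
       [ 0.6747012 , -0.21094766, -0.7073043 ],
       [-0.67171171,  0.22168623, -0.70686533]]), 't': array([-0.15340024, -0.29922337,  1.75136459]), 'shot': 1}
rack [(0.7, [304.3, 268.5])]
green_end [(0.17, [233.8, 278.6])]
pl
[... 550 characters left out ...]
, -0.99972956,  0.02276072],
       [-0.99814736, -0.00614142, -0.06053201],
       [ 0.06065542, -0.02242976, -0.99790672]]), 't': array([-0.00467912,  0.50466802,  1.10346662]), 'shot': 2}
rack []
green_end [(0.67, [182.9, 152.1])]
plain_end [(0.76, [344.7, 155.0])]
rosette_mould [(0.67, [336.1, 206.5]), (0.67, [329.2, 258.3]), (0.67, [378.9, 270.3]), (0.64, [405.9, 181.4])]
rail_a [(0.8, [222.8, 147.4]), (0.67, [333.2, 148.3]), (0.64, [251.8, 147.6]), (0.62, [199.2, 145.4]), (0.53, [280.0, 145.3]), (0.53, [300.7, 146.9])]
leaf_mould [(0.74, [336.3, 204.3]), (0.73, [204.1, 201.0])]
shell_mould_1 [(0.65, [302.4, 145.2]), (0.6, [201.2, 142.2]), (0.28, [304.7, 146.8]), (0.26, [267.0, 155.5])]
```

View pics/top0.png

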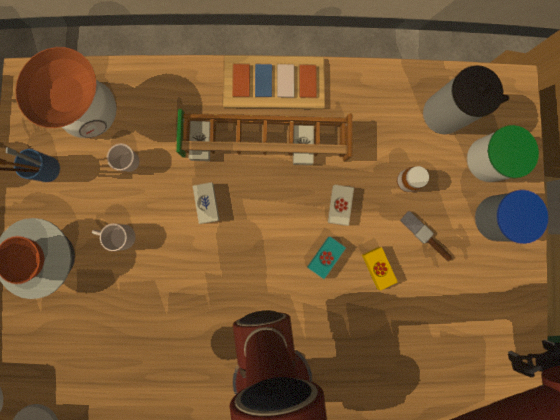

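View pics/scene0.png

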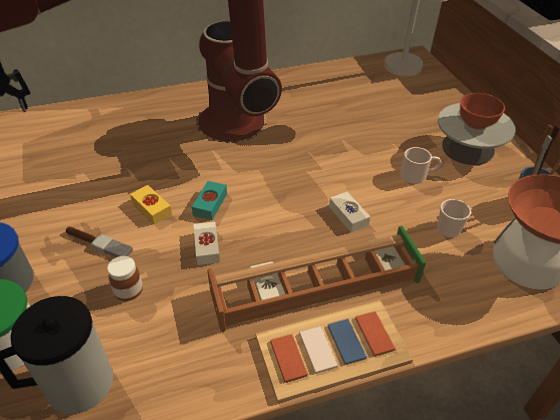

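```bash
python3 - <<'E'
import cv2
f=cv2.imread("pics/top0.png")
cv2.imwrite("pics/crop0.png",cv2.resize(f[95:285,165:425],None,fx=3,fy=3,interpolation=cv2.INTER_CUBIC))
E
```

```text
(no output)
```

View pics/crop0.png

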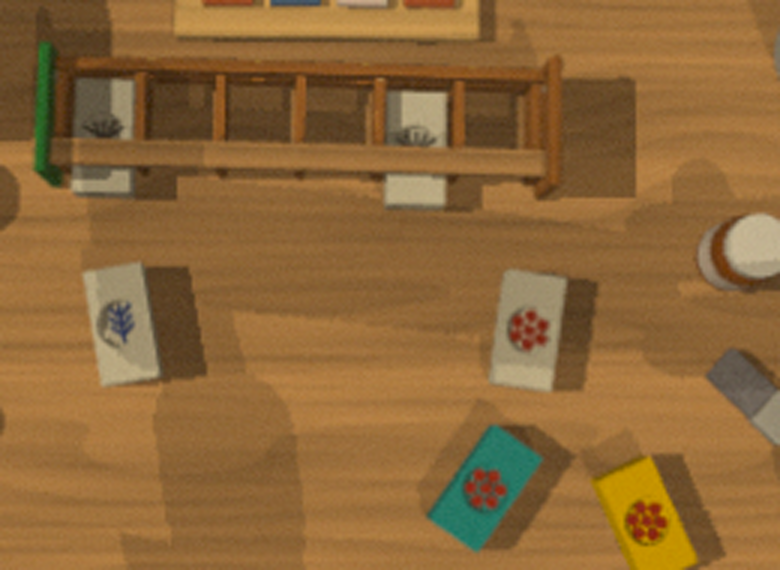

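The white block with the red flower is at top (341,204) and scene (205,241). Three things could be mistaken for it:
- The turquoise block at top (326,257).
- The yellow block at top (379,268).
- The leaf mould at top (205,203), which is white with a blue leaf.

The crop confirms that the white, red-flowered block is the rosette mould. The green end is on the left (+y), at top (181,132).

Next I'll fit the poses.

```bash
cat > h.py <<'E'
import numpy as np,cv2,pickle
from scipy.optimize import least_squares
def proj(p,X):
    X=np.atleast_2d(X);c=X@p["R"].T+p["t"];s=c[:,:2]/c[:,2:];r2=(s**2).sum(1,keepdims=True)
    s=s*(1+p["k1"]*r2);return s*[p["fx"],p["fy"]]+[p["cx"],p["cy"]]
def unproj(p,uv,z):
    uv=np.atleast_2d(uv).astype(float);d=(uv-[p["cx"],p["cy"]])/[p["fx"],p["fy"]];s=d.copy()
    for _ in range(20): s=d/(1+p["k1"]*(s**2).sum(1,keepdims=True))
    ray=np.c_[s,np.ones(len(s))]@p["R"];C=-p["R"].T@p["t"]
    return C+ray*((z-C[2])/ray[:,2])[:,None]
def place(pose,P):
    x,y,a=pose;c,s=np.cos(a),np.sin(a);P=np.atleast_2d(P).astype(float)
    return np.c_[x+c*P[:,0]-s*P[:,1],y+s*P[:,0]+c*P[:,1],P[:,2]]
MB=[[sx*.055,sy*.028,z] for z in(0,.034) for sx in(-1,1) for sy in(-1,1)]
def box(x0,x1,y0,y1,z0,z1):return [[x,y,z] for z in(z0,z1) for x in(x0,x1) for y in(y0,y1)]
def drawbox(img,p,P,k,o,col):
    u=((proj(p,P)-o+.5)*k-.5)
    for i in range(8):
        for j in range(i):
            if bin(i^j).count("1")==1:cv2.line(img,tuple(map(int,(u[i]*1).round())),tuple(map(int,u[j].round())),col,1)
E
python3 - <<'E'
from h import *
t=pickle.load(open("top0.pkl","rb"));s=pickle.load(open("scene0.pkl","rb"))
f=s["frame"];print("C",-t["R"].T@t["t"])
cv2.imwrite("pics/crop1.png",cv2.resize(f[185:335,170:430],None,fx=3,fy=3,interpolation=cv2.INTER_CUBIC))
# rosette by white mask (low saturation)
for n,p,(x0,y0,x1,y1) in(("top",t,(318,178,362,228)),("scene",s,(188,215,225,268))):
    c=p["frame"][y0:y1,x0:x1];hsv=cv2.cvtColor(c,cv2.COLOR_BGR2HSV)
    m=((hsv[...,1]<90)&(hsv[...,2]>70)).astype(np.uint8)
    m=cv2.morphologyEx(m,cv2.MORPH_CLOSE,np.ones((9,9)))
    cs=max(cv2.findContours(m,0,2)[0],key=cv2.contourArea)
    print(n,cv2.contourArea(cs),cv2.approxPolyDP(cs,3,True).reshape(-1,2)+[x0,y0])
g=lambda uv:(np.array(uv,float)/3+[165,95]-.33)
print(unproj(t,g([[50,165],[545,177],[50,140],[545,152]]),.06).round(3))
print(unproj(t,g([[505,270],[567,277],[557,370],[492,362]]),.034).round(3))
E
```

```text
C [0.43682414 0.02317202 1.13181182]
top 764.0 [[335 185]
 [328 221]
 [335 222]
 [336 227]
 [348 227]
 [353 188]]
scene 879.5 [[214 215]
 [213 222]
 [194 224]
 [197 267]
 [219 261]]
[[ 0.665  0.258  0.06 ]
 [ 0.658 -0.207  0.06 ]
 [ 0.689  0.259  0.06 ]
 [ 0.682 -0.207  0.06 ]]
[[ 0.572 -0.173  0.034]
 [ 0.566 -0.233  0.034]
 [ 0.477 -0.222  0.034]
 [ 0.484 -0.16   0.034]]
```

View pics/crop1.png

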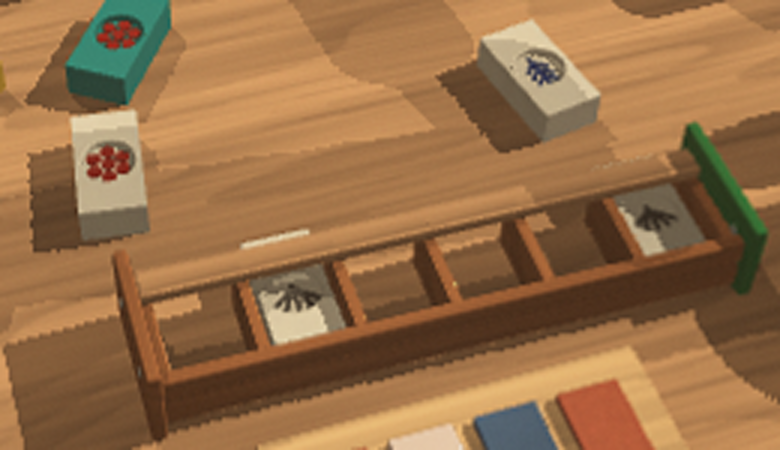

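```bash
python3 - <<'E'
from h import *
t=pickle.load(open("top0.pkl","rb"));s=pickle.load(open("scene0.pkl","rb"))
gt=lambda uv:(np.array(uv,float)/3+[165,95]-.33)
gs=lambda uv:(np.array(uv,float)/3+[170,185]-.33)
a,b=.055,.028
M3=[[a,b,.034],[a,-b,.034],[-a,-b,.034],[-a,b,.034],[-a,b,0],[-a,-b,0]]
U3=gt([[505,270],[567,277],[557,370],[492,362],[490,385],[552,391]])
MS=[[-a,-b,.034],[-a,b,.034],[a,b,.034],[a,-b,.034],[a,-b,0],[a,b,0]]
US=gs([[70,117],[137,110],[147,207],[80,214],[85,240],[148,232]])
for w in((1,0),(0,1),(1,1)):
    r=least_squares(lambda q:np.r_[w[0]*(proj(t,place(q,M3))-U3).ravel(),w[1]*(proj(s,place(q,MS))-US).ravel()],[.525,-.2,0])
    print("ros",w,r.x.round(4),r.cost)
ros=r.x
MR=[[0,.233,.06],[0,-.233,.06],[.024,.233,.06],[.024,-.233,.06]];UR=gt([[50,165],[545,177],[50,140],[545,152]])
r=least_squares(lambda q:(proj(t,place(q,MR))-UR).ravel(),[.66,.026,0]);print("rack",r.x.round(4),r.cost)
rk=r.x
for n,p,(x0,y0,w,h) in(("t",t,(165,95,260,190)),("s",s,(170,185,260,150))):
    k=3;im=cv2.resize(p["frame"][y0:y0+h,x0:x0+w],None,fx=k,fy=k,interpolation=cv2.INTER_CUBIC);o=np.array([x0,y0])
    drawbox(im,p,place(ros,MB),k,o,(255,0,255))
    drawbox(im,p,place(rk,box(0,.024,-.228,.228,.05,.06)),k,o,(255,255,0))
    for i in range(7):drawbox(im,p,place(rk,box(0,.092,.228-.076*i-.005,.228-.076*i+.005,0,.05)),k,o,(0,255,0))
    cv2.imwrite(f"pics/ov_{n}.png",im)
np.save("poses0.npy",[ros,rk])
E
```

```text
ros (1, 0) [ 0.5215 -0.1977 -0.1048] 37.190057788923376
ros (0, 1) [ 0.5132 -0.1935 -0.1438] 1.0499793775330397
ros (1, 1) [ 0.5179 -0.1957 -0.118 ] 52.912205167195005
rack [ 0.6612  0.0262 -0.0154] 0.04692291005944258
```

View pics/ov_t.png

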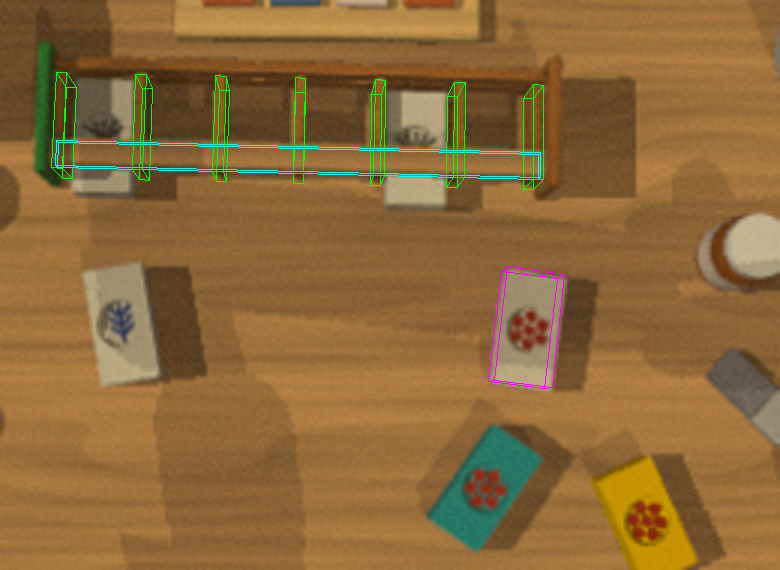

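View pics/ov_s.png

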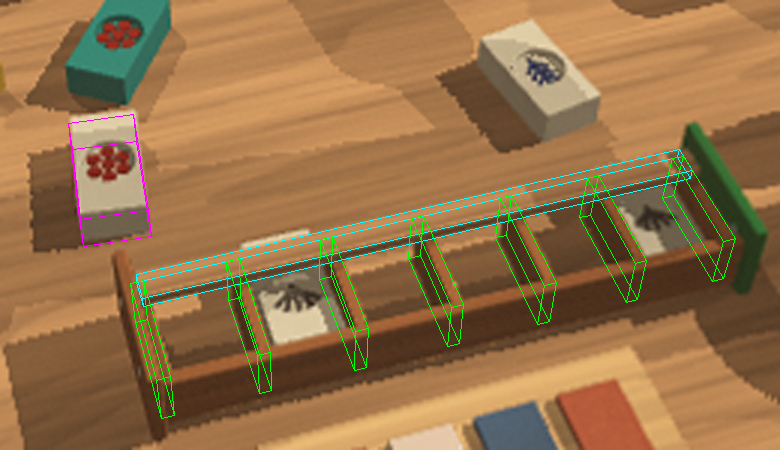

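```bash
python3 - <<'E'
from h import *
t=pickle.load(open("top0.pkl","rb"));s=pickle.load(open("scene0.pkl","rb"))
gt=lambda uv:(np.array(uv,float)/3+[165,95]-.33)
gs=lambda uv:(np.array(uv,float)/3+[170,185]-.33)
a,b=.055,.028
M3=[[a,b,.034],[a,-b,.034],[-a,-b,.034],[-a,b,.034]]
U3=gt([[505,270],[567,277],[552,390],[490,383]])
MS=[[-a,-b,.034],[-a,b,.034],[a,b,.034],[a,-b,.034],[a,-b,0],[a,b,0]]
US=gs([[70,117],[137,110],[147,207],[80,214],[85,240],[148,232]])
for w in((1,0),(0,1),(1,1)):
    r=least_squares(lambda q:np.r_[w[0]*(proj(t,place(q,M3))-U3).ravel(),w[1]*(proj(s,place(q,MS))-US).ravel()],[.525,-.2,0])
    print("ros",w,r.x.round(4),r.cost)
rk=np.load("poses0.npy")[1]
np.save("poses0.npy",[r.x,rk])
for i in range(3):print(i,place(rk,[.012,.19-.076*i,.06]).round(4))
print("home",place(rk,[.037,.038,0]),place(rk,[-.075,.038,0]))
lf=unproj(t,gt([[84,270],[143,263],[160,378],[103,386]]),.034);print("leaf",lf.round(3),lf.mean(0))
tq=unproj(t,gt([[495,425],[542,460],[478,550],[428,515]]),.034);print("turq",tq.round(3))
E
```

```text
ros (1, 0) [ 0.5149 -0.195  -0.1316] 1.1976735849325497
ros (0, 1) [ 0.5132 -0.1935 -0.1438] 1.0499793775330397
ros (1, 1) [ 0.514  -0.1941 -0.1376] 2.9836526547024214
0 [[0.6761 0.216  0.06  ]]
1 [[0.6749 0.14   0.06  ]]
2 [[0.6737 0.064  0.06  ]]
home [[0.69873276 0.06364315 0.        ]] [[0.58674604 0.06536786 0.        ]]
leaf [[0.569 0.229 0.034]
 [0.576 0.173 0.034]
 [0.467 0.156 0.034]
 [0.459 0.209 0.034]] [0.51786323 0.19187834 0.034     ]
turq [[ 0.424 -0.162  0.034]
 [ 0.391 -0.207  0.034]
 [ 0.306 -0.146  0.034]
 [ 0.339 -0.098  0.034]]
```

Request:
{"fn": "carry_out", "kwargs": {"series": [[0.58, 0.91, 0, 0, 0, 0.35, 0], [0.58, 0.91, 0, 0, 0, 0.35, 0], [0.58, 0.91, 0, 0, 0, 0.35, 0], [0.58, 0.91, 0, 0, 0, 0.35, 0], [0.58, 0.91, 0, 0, 0, 0.35, 0], [0.58, 0.91, 0, 0, 0, 0.35, 0], [0.58, 0.91, 0, 0, 0, 0.35, 0], [0.58, 0.91, 0, 0, 0, 0.35, 0], [0.58, 0.91, 0, 0, 0, 0.35, 0], [0.58, 0.91, 0, 0, 0, 0.35, 0], [0.58, 0.91, 0, 0, 0, 0.35, 0], [0.58, 0.91, 0, 0, 0, 0.35, 0]]}}

```text
t: 2.0
tool_pos: [0.3302, -0.3313, 0.2315]
tool_rot: [2.965, 1.037, 0.0]
contact_force: [1.3, -0.6, -0.1]
opening: 0.0001
```

Request:
{"fn": "carry_out", "kwargs": {"series": [[0.58, 0.91, 0, 0, 0, 0.35, 0], [0.58, 0.91, 0, 0, 0, 0.35, 0], [0.58, 0.91, 0, 0, 0, 0.35, 0], [0.58, 0.91, 0, 0, 0, 0.35, 0], [0.58, 0.91, 0, 0, 0, 0.35, 0], [0.58, 0.91, 0, 0, 0, 0.35, 0], [0.58, 0.91, 0, 0, 0, 0.35, 0], [0.58, 0.91, 0, 0, 0, 0.35, 0], [0.58, 0.91, 0, 0, 0, 0.35, 0], [0.58, 0.91, 0, 0, 0, 0.35, 0], [0.58, 0.91, 0, 0, 0, 0.35, 0], [0.58, 0.91, 0, 0, 0, 0.35, 0]]}}

```text
t: 3.2
tool_pos: [0.5042, -0.0582, 0.2315]
tool_rot: [2.683, 1.633, 0.0]
contact_force: [0.8, -0.7, -0.7]
opening: -0.0
```

Request:
{"fn": "carry_out", "kwargs": {"series": [[0.58, 0.91, 0, 0, 0, 0.35, 0], [0.58, 0.91, 0, 0, 0, 0.35, 0], [0.58, 0.91, 0, 0, 0, 0.35, 0], [0.58, 0.91, 0, 0, 0, 0.35, 0], [0.58, 0.91, 0, 0, 0, 0.35, 0], [0.58, 0.91, 0, 0, 0, 0.35, 0], [0.58, 0.91, 0, 0, 0, 0.35, 0], [0.58, 0.91, 0, 0, 0, 0.35, 0], [0.58, 0.91, 0, 0, 0, 0.35, 0], [0.58, 0.91, 0, 0, 0, 0.35, 0], [0.58, 0.91, 0, 0, 0, 0.35, 0], [0.58, 0.91, 0, 0, 0, 0.35, 0]]}}

```text
t: 4.4
tool_pos: [0.6782, 0.2147, 0.2312]
tool_rot: [2.284, 2.157, -0.0]
contact_force: [-0.5, -0.1, 0.2]
opening: 0.0
```

Request:
{"fn": "carry_out", "kwargs": {"series": [[-0.04, 0, -0.88, 0, 0, 0, 0], [-0.04, 0, -0.88, 0, 0, 0, 0], [0, 0, -0.88, 0, 0, 0, 0], [0, 0, -0.88, 0, 0, 0, 0], [0, 0, -0.88, 0, 0, 0, 0], [0, 0, -0.88, 0, 0, 0, 0], [0, 0, -0.88, 0, 0, 0, 0], [0, 0, 0, 0, 0, 0, 0]]}}

```text
t: 5.2
tool_pos: [0.6729, 0.2131, 0.0727]
tool_rot: [-2.283, -2.152, 0.01]
contact_force: [-0.2, 0.2, -1.1]
opening: -0.0
```

Request:
{"fn": "carry_out", "kwargs": {"series": [[0, 0, -0.12, 0, 0, 0, 0], [0, 0, -0.12, 0, 0, 0, 0], [0, 0, -0.12, 0, 0, 0, 0], [0, 0, -0.1, 0, 0, 0, 0], [0, 0, 0, 0, 0, 0, 0]]}}

```text
t: 5.7
tool_pos: [0.6757, 0.2137, 0.0659]
tool_rot: [2.286, 2.155, 0.0]
contact_force: [-0.1, 0.3, 0.2]
opening: -0.0003
```

Request:
{"fn": "carry_out", "kwargs": {"series": [[0, 0, -0.08, 0, 0, 0, 0], [0, 0, -0.08, 0, 0, 0, 0], [0, 0, -0.06, 0, 0, 0, 0], [0, 0, 0, 0, 0, 0, 0]]}}

```text
t: 6.1
tool_pos: [0.6758, 0.2137, 0.0603]
tool_rot: [2.286, 2.155, -0.0]
contact_force: [0.7, 0.2, 0.3]
opening: 0.0001
```

Request:
{"fn": "carry_out", "kwargs": {"series": [[0, 0, -0.04, 0, 0, 0, 0], [0, 0, -0.02, 0, 0, 0, 0], [0, 0, 0, 0, 0, 0, 0]]}}

```text
t: 6.4
tool_pos: [0.6759, 0.2138, 0.0601]
tool_rot: [2.286, 2.155, -0.0]
contact_force: [-3.0, -0.2, 5.3]
opening: 0.0001
```

Request:
{"fn": "carry_out", "kwargs": {"series": [[0, 0, 0, 0, 0, 0, 0], [0, 0, 0, 0, 0, 0, 0], [-0.01, -0.43, 0, 0, 0, 0, 0], [-0.01, -0.43, 0, 0, 0, 0, 0], [-0.01, -0.43, 0, 0, 0, 0, 0], [-0.01, -0.43, 0, 0, 0, 0, 0], [-0.01, -0.43, 0, 0, 0, 0, 0], [-0.01, -0.43, 0, 0, 0, 0, 0], [-0.01, -0.43, 0, 0, 0, 0, 0], [0, 0, 0, 0, 0, 0, 0], [0, 0, 0, 0, 0, 0, 0], [0, 0, 0, 0, 0, 0, 0]]}}

```text
t: 7.6
tool_pos: [0.6749, 0.1365, 0.0601]
tool_rot: [2.285, 2.152, 0.0]
contact_force: [0.2, -1.5, 6.2]
opening: -0.0003
```

Request:
{"fn": "carry_out", "kwargs": {"series": [[-0.01, -0.42, 0, 0, 0, 0, 0], [-0.01, -0.42, 0, 0, 0, 0, 0], [-0.01, -0.42, 0, 0, 0, 0, 0], [-0.01, -0.42, 0, 0, 0, 0, 0], [-0.01, -0.42, 0, 0, 0, 0, 0], [-0.01, -0.42, 0, 0, 0, 0, 0], [-0.01, -0.42, 0, 0, 0, 0, 0], [0, 0, 0, 0, 0, 0, 0], [0, 0, 0, 0, 0, 0, 0], [0, 0, 0, 0, 0, 0, 0]]}}

```text
t: 8.6
tool_pos: [0.673, 0.0631, 0.0601]
tool_rot: [2.285, 2.152, 0.0]
contact_force: [-0.9, -0.5, 6.6]
opening: 0.0
```

Request:
{"fn": "carry_out", "kwargs": {"series": [[0, 0, 0.92, 0, 0, 0, 0], [0, 0, 0.92, 0, 0, 0, 0], [0, 0, 0.92, 0, 0, 0, 0], [-0.48, -0.93, 0, 0, 0, -0.06, 0.6], [-0.48, -0.93, 0, 0, 0, -0.06, 0.6], [-0.48, -0.93, 0, 0, 0, -0.06, 0.6], [-0.48, -0.93, 0, 0, 0, -0.06, 0.6], [-0.48, -0.93, 0, 0, 0, -0.06, 0.6], [-0.48, -0.93, 0, 0, 0, -0.06, 0.6], [-0.48, -0.93, 0, 0, 0, -0.06, 0.6], [-0.48, -0.93, 0, 0, 0, -0.06, 0.6], [-0.48, -0.93, 0, 0, 0, -0.06, 0.6]]}}

```text
t: 9.8
tool_pos: [0.5623, -0.1462, 0.1267]
tool_rot: [-2.344, -2.09, 0.003]
contact_force: [0.4, -0.1, -0.5]
opening: 0.0515
```

Request:
{"fn": "carry_out", "kwargs": {"series": [[-0.48, -0.93, 0, 0, 0, -0.06, 0.6], [-0.48, -0.93, 0, 0, 0, -0.06, 0.6], [-0.48, -0.93, 0, 0, 0, -0.06, 0.6], [-0.48, -0.93, 0, 0, 0, -0.05, 0.6], [-0.48, -0.93, 0, 0, 0, -0.05, 0.6], [0, 0, 0, 0, 0, 0, 0.6], [0, 0, 0, 0, 0, 0, 0.6]]}}

```text
t: 10.5
tool_pos: [0.5031, -0.2611, 0.127]
tool_rot: [-2.373, -2.056, 0.001]
contact_force: [-0.1, 0.0, 0.6]
opening: 0.051
```

```bash
python3 - <<'E'
from station import ctrl
import cv2,pickle
for n in("scene","top"):
    p=ctrl.get_image(n);pickle.dump(p,open(f"{n}1.pkl","wb"))
    f=p["frame"];f=f[95:285,165:425] if n=="top" else f[150:335,100:430]
    cv2.imwrite(f"pics/{n}1.png",cv2.resize(f,None,fx=2.4,fy=2.4,interpolation=cv2.INTER_CUBIC))
E
```

```text
(no output)
```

View pics/top1.png

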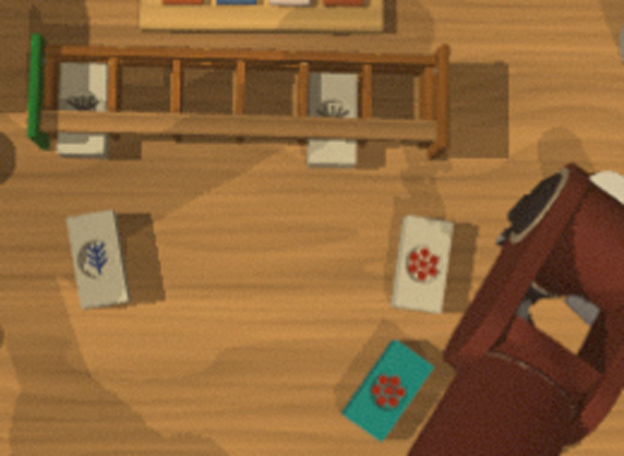

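View pics/scene1.png

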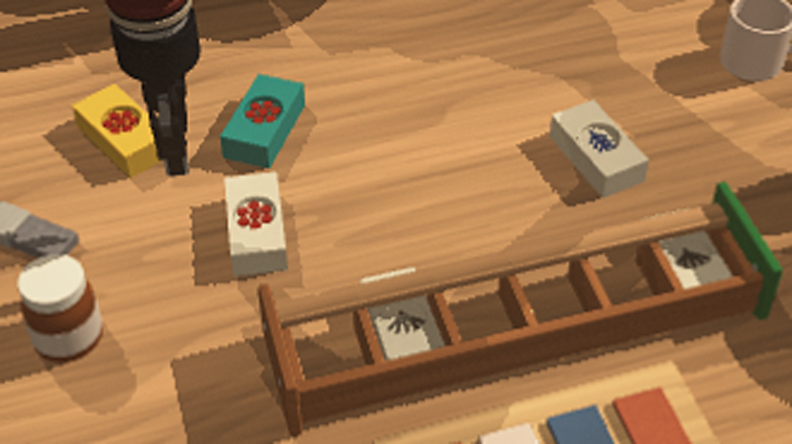

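The mould hasn't moved and the fingers are clear beside it. I'll lower them now and push sideways.

Request:
{"fn": "carry_out", "kwargs": {"series": [[0, 0, -0.9, 0, 0, 0, 0.6], [0, 0, -0.9, 0, 0, 0, 0.6], [0, 0, -0.9, 0, 0, 0, 0.6], [0, 0, -0.9, 0, 0, 0, 0.6], [0, 0, -0.5, 0, 0, 0, 0.6], [0, 0, -0.5, 0, 0, 0, 0.6], [0, 0, 0, 0, 0, 0, 0.6]]}}

```text
t: 11.3
tool_pos: [0.5034, -0.2595, 0.0111]
tool_rot: [-2.369, -2.058, 0.001]
contact_force: [-0.1, 0.1, -0.7]
opening: 0.0515
```

Request:
{"fn": "carry_out", "kwargs": {"series": [[0.03, 0.2, 0, 0, 0, 0, 0.6], [0.03, 0.2, 0, 0, 0, 0, 0.6], [0.03, 0.2, 0, 0, 0, 0, 0.6], [0.03, 0.2, 0, 0, 0, 0, 0.6], [0.03, 0.2, 0, 0, 0, 0, 0.6], [0.03, 0.2, 0, 0, 0, 0, 0.6], [0.03, 0.2, 0, 0, 0, 0, 0.6], [0.03, 0.2, 0, 0, 0, 0, 0.6], [0, 0, 0, 0, 0, 0, 0.6]]}}

```text
t: 12.2
tool_pos: [0.5104, -0.2199, 0.0129]
tool_rot: [-2.372, -2.06, -0.001]
contact_force: [-0.2, 0.2, -0.0]
opening: 0.0511
```

```bash
cat > look.py <<'E'
from station import ctrl
import cv2,pickle,sys
k=sys.argv[1]
for n in("scene","top"):
    p=ctrl.get_image(n);pickle.dump(p,open(f"{n}{k}.pkl","wb"))
    f=p["frame"];f=f[95:285,165:425] if n=="top" else f[185:335,170:430]
    cv2.imwrite(f"pics/{n}{k}.png",cv2.resize(f,None,fx=3,fy=3,interpolation=cv2.INTER_CUBIC))
print(ctrl.get_obs()["contact_force"])
E
python3 look.py 2
```

```text
[ 0.15588481 -0.18659832  0.78687545]
```

View pics/scene2.png

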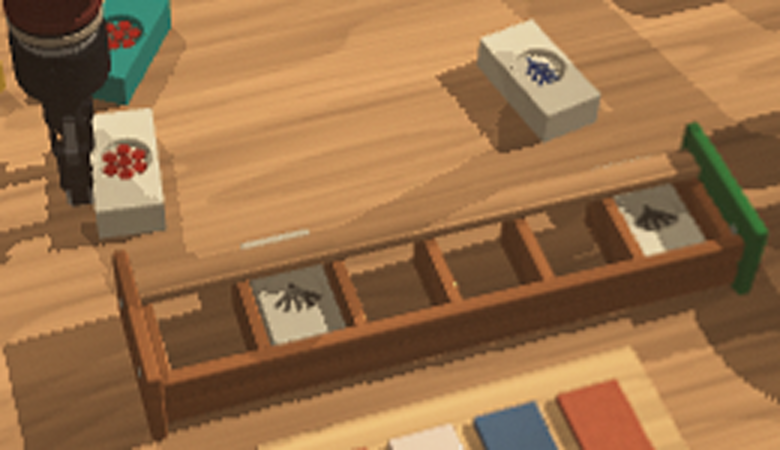

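View pics/top2.png

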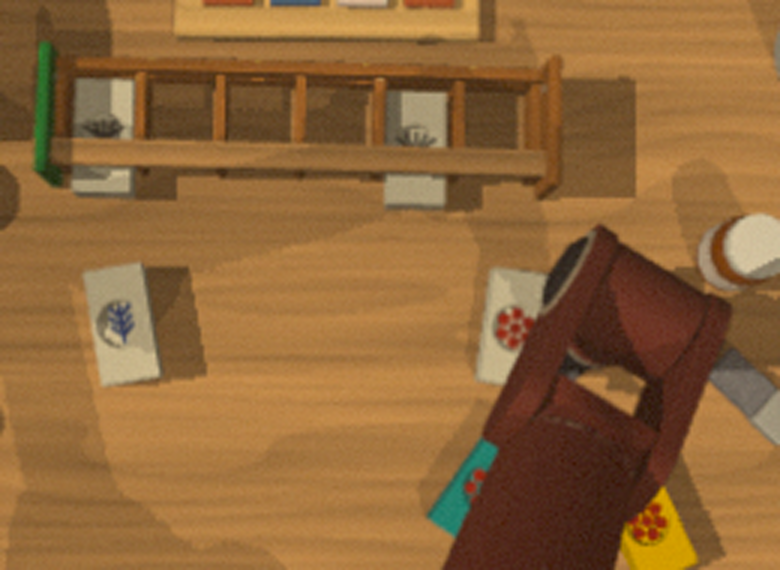

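Request:
{"fn": "carry_out", "kwargs": {"series": [[0, 0.3, 0, 0, 0, 0.05, 0.6], [0, 0.4, 0, 0, 0, 0.05, 0.6], [0, 0.4, 0, 0, 0, 0.05, 0.6], [0, 0.4, 0, 0, 0, 0.05, 0.6], [0, 0.4, 0, 0, 0, 0.05, 0.6], [0, 0.4, 0, 0, 0, 0.05, 0.6], [0, 0.4, 0, 0, 0, 0.05, 0.6], [0, 0.4, 0, 0, 0, 0.05, 0.6], [0, 0.4, 0, 0, 0, 0.05, 0.6], [0, 0.4, 0, 0, 0, 0.05, 0.6], [0, 0.4, 0, 0, 0, 0.05, 0.6], [0, 0.4, 0, 0, 0, 0.05, 0.6]]}}

```text
t: 13.5
tool_pos: [0.5101, -0.1022, 0.0128]
tool_rot: [-2.309, -2.13, 0.0]
contact_force: [-0.2, -1.3, -0.7]
opening: 0.0513
```

Request:
{"fn": "carry_out", "kwargs": {"series": [[0, 0.4, 0, 0, 0, 0.06, 0.6], [0, 0.4, 0, 0, 0, 0.06, 0.6], [0, 0.4, 0, 0, 0, 0.06, 0.6], [0, 0.4, 0, 0, 0, 0.06, 0.6], [0, 0.4, 0, 0, 0, 0.06, 0.6], [0, 0.4, 0, 0, 0, 0.06, 0.6], [0, 0.4, 0, 0, 0, 0.06, 0.6], [0, 0.4, 0, 0, 0, 0.06, 0.6], [0, 0.4, 0, 0, 0, 0.06, 0.6], [0, 0.4, 0, 0, 0, 0.06, 0.6], [0, 0.3, 0, 0, 0, 0, 0.6], [0, 0, 0, 0, 0, 0, 0.6]]}}

```text
t: 14.7
tool_pos: [0.5102, 0.0056, 0.0128]
tool_rot: [-2.243, -2.199, -0.001]
contact_force: [-1.0, 0.6, 0.2]
opening: 0.0517
```

```bash
python3 look.py 3
```

```text
[0.0194982  0.51067995 0.24751052]
```

View pics/scene3.png

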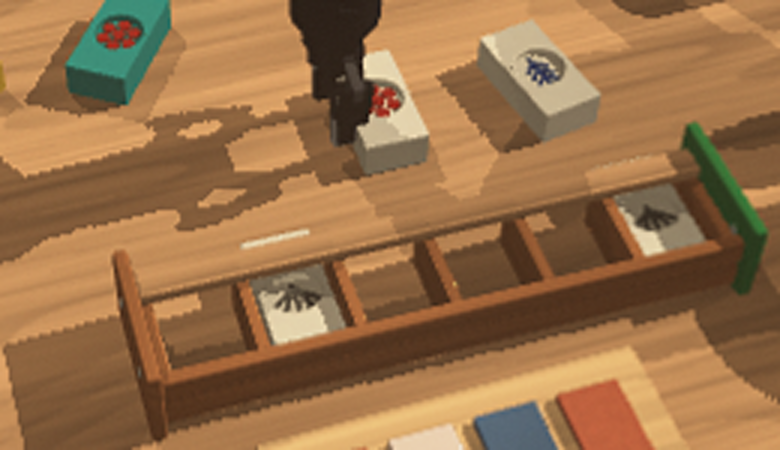

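View pics/top3.png

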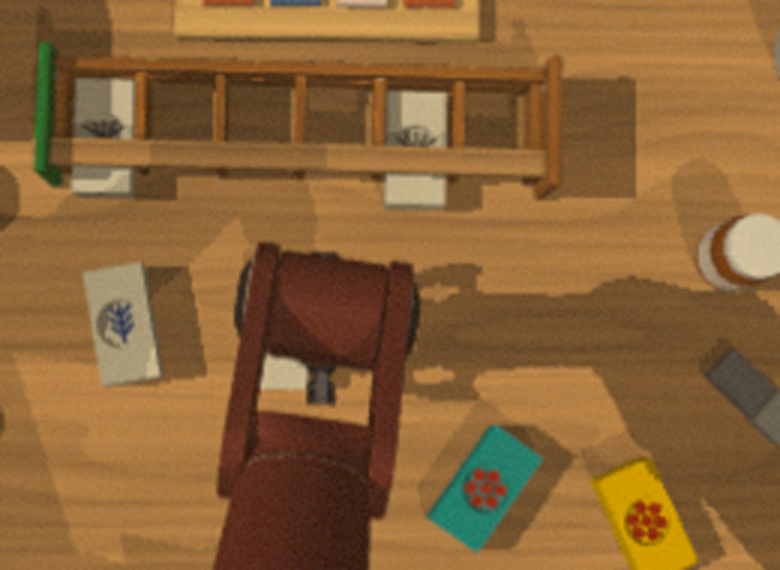

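```bash
python3 - <<'E'
from h import *
s=pickle.load(open("scene3.pkl","rb"));t=pickle.load(open("top3.pkl","rb"))
gs=lambda uv:(np.array(uv,float)/3+[170,185]-.33)
gt=lambda uv:(np.array(uv,float)/3+[165,95]-.33)
a,b=.055,.028
MS=[[a,b,.034],[a,-b,.034],[a,-b,0],[a,b,0],[-a,b,.034]]
r=least_squares(lambda q:(proj(s,place(q,MS))-gs([[428,134],[361,149],[364,173],[428,160],[388,49]])).ravel(),[.51,.05,0]);print(r.x,r.cost)
print(unproj(t,gt([[262,390],[307,391]]),.034))
E
```

```text
[ 0.50916546  0.04564111 -0.03053074] 1.4877546265255335
[[0.4561565  0.05899713 0.034     ]
 [0.45544117 0.01643106 0.034     ]]
```

Request:
{"fn": "carry_out", "kwargs": {"series": [[0, 0.18, 0, 0, 0, 0, 0.6], [0, 0.18, 0, 0, 0, 0, 0.6], [0, 0.18, 0, 0, 0, 0, 0.6], [0, 0.18, 0, 0, 0, 0, 0.6], [0, 0.16, 0, 0, 0, 0, 0.6], [0, 0, 0, 0, 0, 0, 0.6], [0, 0, 0, 0, 0, 0, 0.6]]}}

```text
t: 15.5
tool_pos: [0.5101, 0.0269, 0.0127]
tool_rot: [-2.244, -2.198, -0.0]
contact_force: [-0.1, 0.8, -0.1]
opening: 0.0512
```

Request:
{"fn": "carry_out", "kwargs": {"series": [[0, -0.4, 0, 0, 0, 0, 0.6], [0, -0.8, 0, 0, 0, 0, 0.6], [0, -0.8, 0, 0, 0, 0, 0.6], [0, 0, 0.8, 0, 0, -1, 0.4], [-0.9, 0, 0.9, 0, 0, -1, 0.4], [-0.9, 0, 0.9, 0, 0, -1, 0.4], [-0.9, 0, 0.9, 0, 0, -1, 0.4], [-0.9, 0, 0.9, 0, 0, -1, 0.4], [-0.9, 0, 0, 0, 0, -1, 0.4], [-0.9, 0, 0, 0, 0, -1, 0.4], [0, 0, 0, 0, 0, -1, 0.4], [0, 0, 0, 0, 0, -1, 0.4]]}}

```text
t: 16.7
tool_pos: [0.3747, -0.024, 0.1228]
tool_rot: [2.979, 0.995, 0.001]
contact_force: [0.2, -1.3, 0.6]
opening: 0.0343
```

```bash
python3 look.py 4
```

```text
[-0.85336903 -1.31712938 -0.06199475]
```

View pics/scene4.png

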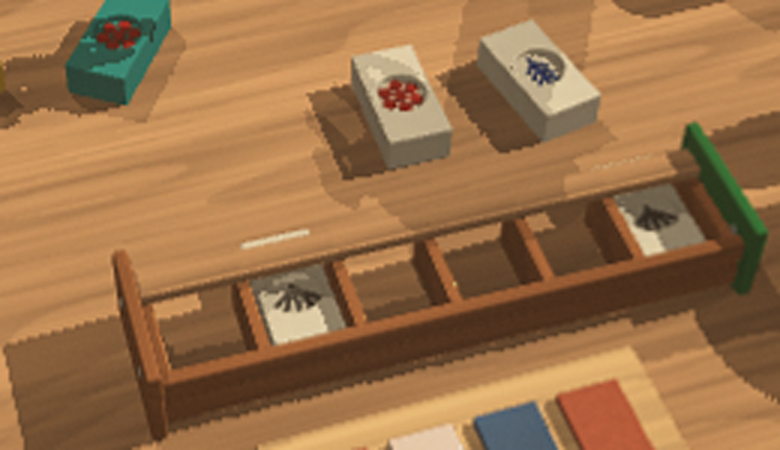

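View pics/top4.png

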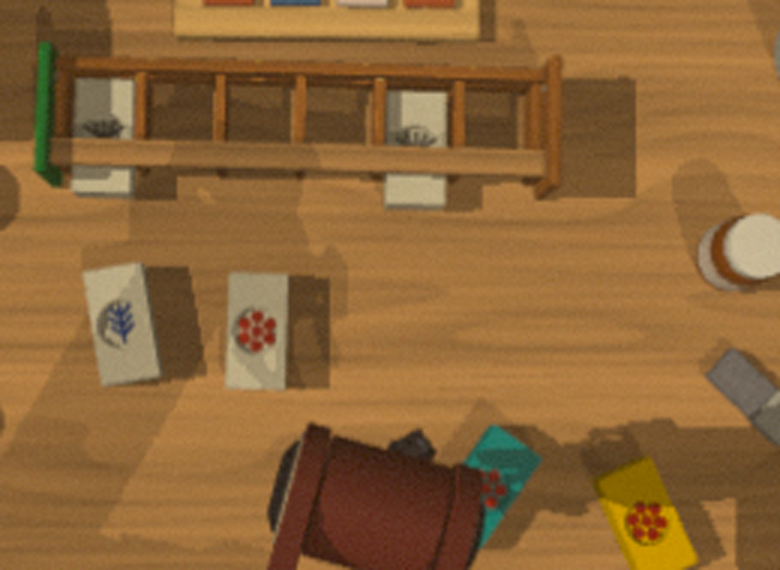

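```bash
python3 - <<'E'
from h import *
s=pickle.load(open("scene4.pkl","rb"));t=pickle.load(open("top4.pkl","rb"))
gs=lambda uv:(np.array(uv,float)/3+[170,185]-.33)
gt=lambda uv:(np.array(uv,float)/3+[165,95]-.33)
a,b=.055,.028
M3=[[a,b,.034],[a,-b,.034],[-a,-b,.034],[-a,b,.034]]
U3=gt([[229,272],[289,273],[286,389],[226,388]])
MS=[[-a,-b,.034],[-a,b,.034],[a,b,.034],[a,-b,.034],[a,-b,0],[a,b,0]]
US=gs([[350,54],[410,45],[450,130],[387,142],[389,167],[449,155]])
rk=np.load("poses0.npy")[1]
for w in((1,0),(0,1),(1,1)):
    r=least_squares(lambda q:np.r_[w[0]*(proj(t,place(q,M3))-U3).ravel(),w[1]*(proj(s,place(q,MS))-US).ravel()],[.525,0,0])
    q=r.x;d=q[:2]-rk[:2];c,sn=np.cos(rk[2]),np.sin(rk[2]);print(w,q.round(4),r.cost,"in rack",c*d[0]+sn*d[1],-sn*d[0]+c*d[1],q[2]-rk[2])
# compare with shell_1 & shell_2 tops front corners (known y=.190,-.114)
for uv in ([[73,193],[134,193]],[[385,205],[446,207]]):
    X=unproj(t,gt(uv),.034)[:,:2]-rk[:2];print(np.c_[c*X[:,0]+sn*X[:,1],-sn*X[:,0]+c*X[:,1]].round(4))
E
```

```text
(1, 0) [ 0.5127  0.0637 -0.0159] 0.06824846649854936 in rack -0.14900458689291307 0.03521083873284805 -0.0005156399053203361
(0, 1) [ 0.509   0.0668 -0.0279] 0.8917597623044266 in rack -0.15271267098829702 0.03827516862227199 -0.012541491755494608
(1, 1) [ 0.511   0.0653 -0.0192] 3.758645636971029 in rack -0.1507127013047807 0.036793138799859196 -0.003849130787913156
[[-0.0212  0.2149]
 [-0.02    0.1565]]
[[-0.026  -0.0839]
 [-0.0264 -0.1426]]
```

Request:
{"fn": "carry_out", "kwargs": {"series": [[0.2, 0.5, 0, 0, 0, -0.95, 0.25], [0.2, 0.5, 0, 0, 0, -0.95, 0.25], [0.2, 0.5, 0, 0, 0, -0.95, 0.25], [0.2, 0.5, 0, 0, 0, -0.95, 0.25], [0.2, 0.5, 0, 0, 0, -0.95, 0.25], [0.2, 0.5, 0, 0, 0, -0.95, 0.25], [0.2, 0.5, 0, 0, 0, -0.9, 0.25], [0, 0, 0, 0, 0, 0, 0.25], [0, 0, 0, 0, 0, 0, 0.25]]}}

```text
t: 17.7
tool_pos: [0.4101, 0.0637, 0.1226]
tool_rot: [3.141, -0.011, -0.001]
contact_force: [-0.2, 0.8, -0.3]
opening: 0.0213
```

Request:
{"fn": "carry_out", "kwargs": {"series": [[0, 0, -0.88, 0, 0, 0, 0.25], [0, 0, -0.88, 0, 0, 0, 0.25], [0, 0, -0.88, 0, 0, 0, 0.25], [0, 0, -0.88, 0, 0, 0, 0.25], [0, 0, -0.88, 0, 0, 0, 0.25], [0, 0, 0, 0, 0, 0, 0.25], [0, 0, 0, 0, 0, 0, 0.25]]}}

```text
t: 18.4
tool_pos: [0.41, 0.0635, 0.0129]
tool_rot: [3.141, -0.015, -0.001]
contact_force: [0.8, -0.2, 0.7]
opening: 0.021
```

Request:
{"fn": "carry_out", "kwargs": {"series": [[0.4, 0, 0, 0, 0, 0, 0.25], [0.4, 0, 0, 0, 0, 0, 0.25], [0.4, 0, 0, 0, 0, 0, 0.25], [0.4, 0, 0, 0, 0, 0, 0.25], [0.4, 0, 0, 0, 0, 0, 0.25], [0.4, 0, 0, 0, 0, 0, 0.25], [0.4, 0, 0, 0, 0, 0, 0.25], [0.4, 0, 0, 0, 0, 0, 0.25], [0.4, 0, 0, 0, 0, 0, 0.25], [0.4, 0, 0, 0, 0, 0, 0.25], [0.4, 0, 0, 0, 0, 0, 0.25], [0, 0, 0, 0, 0, 0, 0.25]]}}

```text
t: 19.6
tool_pos: [0.5222, 0.0639, 0.0133]
tool_rot: [3.142, -0.016, 0.004]
contact_force: [0.0, 0.0, 0.3]
opening: 0.0215
```

```bash
python3 look.py 5
```

```text
[-0.62613877  0.57310093 -0.12846314]
```

View pics/scene5.png

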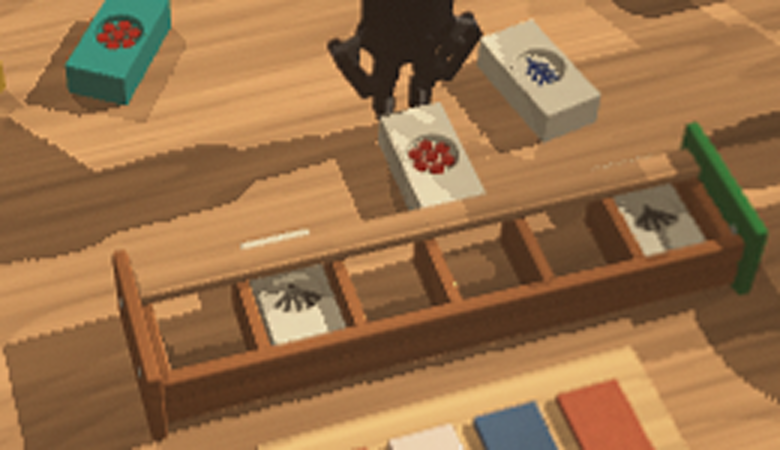

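View pics/top5.png

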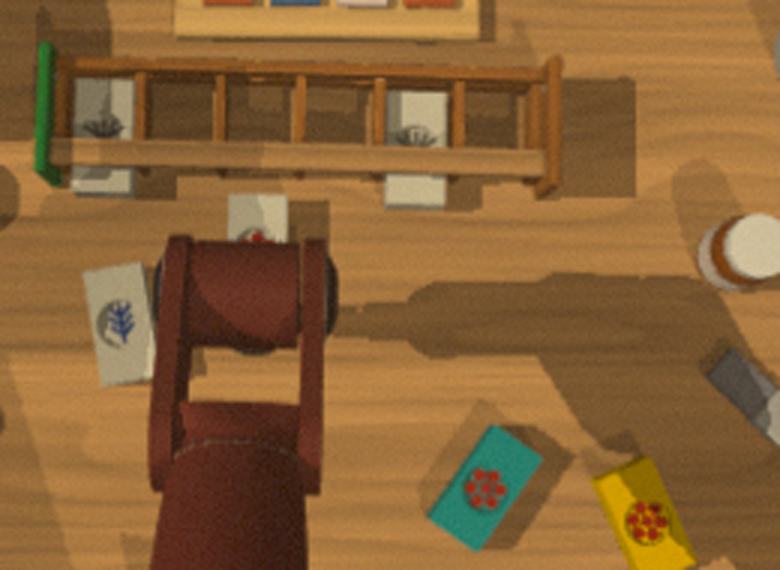

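```bash
python3 - <<'E'
from h import *
t=pickle.load(open("top5.pkl","rb"))
rk=np.load("poses0.npy")[1]
g=lambda uv:(np.array(uv,float)/3+[165,95]-.33)
c,sn=np.cos(rk[2]),np.sin(rk[2])
def rack(uv,z):
    X=unproj(t,g(uv),z)[:,:2]-rk[:2];return np.c_[c*X[:,0]+sn*X[:,1],-sn*X[:,0]+c*X[:,1]].round(4)
print(rack([[229,196],[288,196]],.034))
k=5
x0,y0,w,h=225,108,60,80
x0=220
for p,n,(x0,y0,w,h) in((t,"t",(215,105,110,75)),):
    im=cv2.resize(p["frame"][y0:y0+h,x0:x0+w],None,fx=7,fy=7,interpolation=cv2.INTER_CUBIC);o=np.array([x0,y0])
    for yy in(.076,0,-.076):drawbox(im,p,place(rk,box(0,.092,yy-.005,yy+.005,0,.05)),7,o,(0,255,0))
    cv2.imwrite("pics/z5.png",im)
E
```

```text
[[-0.0209  0.0656]
 [-0.0196  0.0092]]
```

View pics/z5.png

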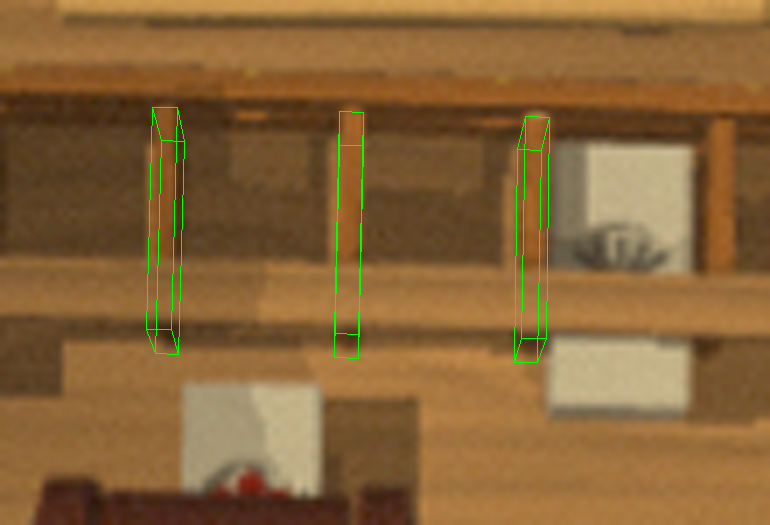

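Request:
{"fn": "carry_out", "kwargs": {"series": [[0.36, -0.01, 0, 0, 0, 0, 0.25], [0.36, -0.01, 0, 0, 0, 0, 0.25], [0.36, -0.01, 0, 0, 0, 0, 0.25], [0.36, -0.01, 0, 0, 0, 0, 0.25], [0.36, -0.01, 0, 0, 0, 0, 0.25], [0.36, -0.01, 0, 0, 0, 0, 0.25], [0.36, -0.01, 0, 0, 0, 0, 0.25], [0, 0, 0, 0, 0, 0, 0.25]]}}

```text
t: 20.5
tool_pos: [0.585, 0.0621, 0.0133]
tool_rot: [3.142, -0.016, 0.003]
contact_force: [0.3, 0.2, -0.0]
opening: 0.0215
```

Request:
{"fn": "carry_out", "kwargs": {"series": [[0.3, 0, 0, 0, 0, 0, 0.25], [0.3, 0, 0, 0, 0, 0, 0.25], [0.3, 0, 0, 0, 0, 0, 0.25], [0.3, 0, 0, 0, 0, 0, 0.25], [0, 0, 0, 0, 0, 0, 0.25]]}}

```text
t: 21.0
tool_pos: [0.6147, 0.0622, 0.0132]
tool_rot: [-3.142, 0.016, -0.003]
contact_force: [0.4, -0.7, 0.3]
opening: 0.0211
```

```bash
python3 look.py 6
```

```text
[ 0.45195603  0.32256378 -0.01563896]
```

View pics/scene6.png

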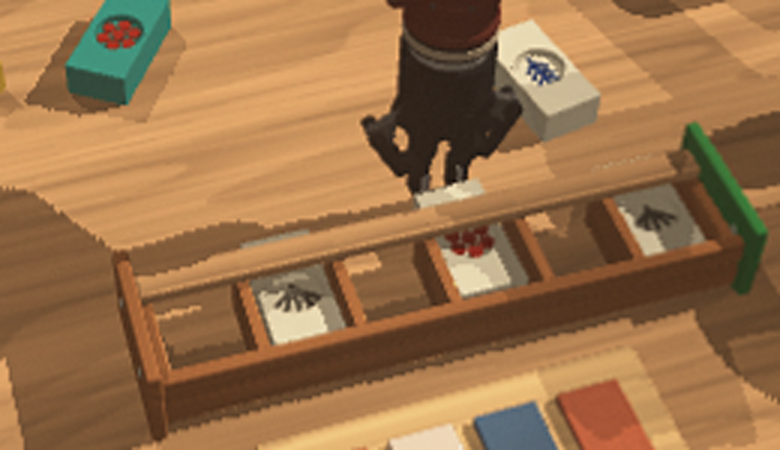

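View pics/top6.png

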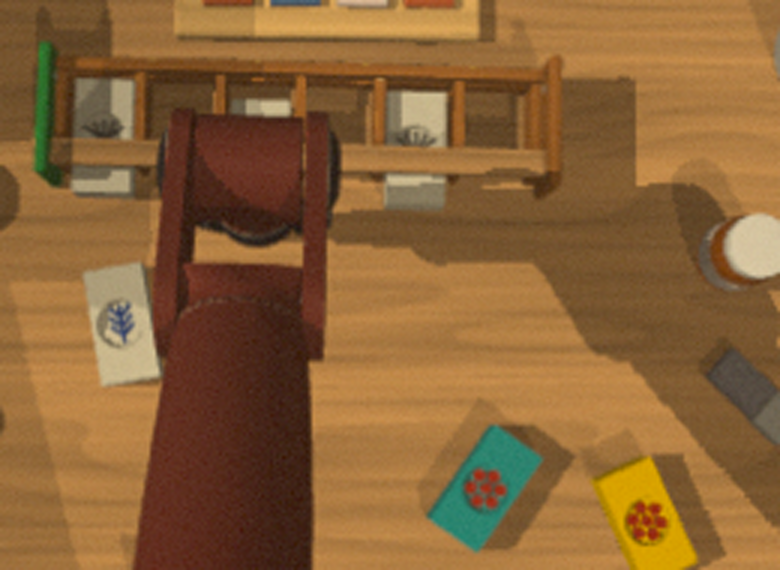

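Request:
{"fn": "carry_out", "kwargs": {"series": [[0.14, 0, 0, 0, 0, 0, 0.25], [0.14, 0, 0, 0, 0, 0, 0.25], [0.14, 0, 0, 0, 0, 0, 0.25], [0.14, 0, 0, 0, 0, 0, 0.25], [0, 0, 0, 0, 0, 0, 0.25]]}}

```text
t: 21.6
tool_pos: [0.628, 0.0622, 0.0129]
tool_rot: [-3.142, 0.016, -0.002]
contact_force: [-0.4, -0.3, -0.4]
opening: 0.0214
```

Request:
{"fn": "carry_out", "kwargs": {"series": [[0.06, 0, 0, 0, 0, 0, 0.25], [0.06, 0, 0, 0, 0, 0, 0.25], [0, 0, 0, 0, 0, 0, 0.25]]}}

```text
t: 21.9
tool_pos: [0.6304, 0.0622, 0.0128]
tool_rot: [-3.142, 0.016, -0.001]
contact_force: [-0.6, 0.9, 0.0]
opening: 0.0211
```

Request:
{"fn": "carry_out", "kwargs": {"series": [[0.06, 0, 0, 0, 0, 0, 0.25], [0.06, 0, 0, 0, 0, 0, 0.25], [0, 0, 0, 0, 0, 0, 0.25]]}}

```text
t: 22.2
tool_pos: [0.6336, 0.0622, 0.0128]
tool_rot: [-3.142, 0.016, -0.001]
contact_force: [-1.5, -0.0, -0.0]
opening: 0.0214
```

Request:
{"fn": "carry_out", "kwargs": {"series": [[0.05, 0, 0, 0, 0, 0, 0.25], [0.05, 0, 0, 0, 0, 0, 0.25], [0, 0, 0, 0, 0, 0, 0.25]]}}

```text
t: 22.5
tool_pos: [0.6351, 0.0623, 0.0127]
tool_rot: [3.142, -0.016, -0.003]
contact_force: [-4.6, 0.0, 3.4]
opening: 0.0215
```

Request:
{"fn": "carry_out", "kwargs": {"series": [[0.04, 0, 0, 0, 0, 0, 0.25], [0, 0, 0, 0, 0, 0, 0.25]]}}

```text
t: 22.7
tool_pos: [0.6351, 0.0623, 0.0128]
tool_rot: [3.141, -0.016, -0.007]
contact_force: [-9.1, 0.5, 7.0]
opening: 0.0213
```

```bash
python3 look.py 7
```

```text
[-8.71249131 -0.18485426  6.49048283]
```

View pics/scene7.png

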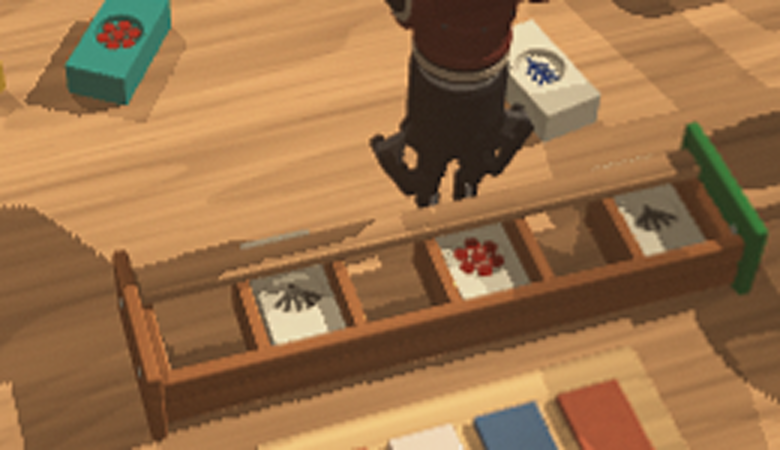

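It stopped hard at x=0.635, against an expected 0.633. I'll back off straight and check.

Request:
{"fn": "carry_out", "kwargs": {"series": [[-0.3, 0, 0, 0, 0, 0, 0.25], [-0.8, 0, 0, 0, 0, 0, 0.25], [-0.8, 0, 0, 0, 0, 0, 0.25], [-0.8, 0, 0.8, 0, 0, 0, 0.25], [-0.8, 0, 0.9, 0, 0, 0, 0.25], [-0.8, 0, 0.9, 0, 0, 0, 0.25], [-0.8, -0.9, 0.9, 0, 0, 0, 0.25], [-0.8, -0.9, 0.9, 0, 0, 0, 0.25], [-0.8, -0.9, 0.9, 0, 0, 0, 0.25], [-0.8, -0.9, 0, 0, 0, 0, 0.25], [-0.6, -0.9, 0, 0, 0, 0, 0.25], [0, 0, 0, 0, 0, 0, 0.25]]}}

```text
t: 24.0
tool_pos: [0.4335, -0.0521, 0.1456]
tool_rot: [3.14, -0.021, 0.004]
contact_force: [0.9, -0.1, -0.1]
opening: 0.0214
```

```bash
python3 look.py 8; cat pics/top8.png >/dev/null; python3 - <<'E'
from h import *
t=pickle.load(open("top8.pkl","rb"));rk=np.load("poses0.npy")[1]
x0,y0,w,h=175,100,180,70
im=cv2.resize(t["frame"][y0:y0+h,x0:x0+w],None,fx=4.4,fy=4.4,interpolation=cv2.INTER_CUBIC)
cv2.imwrite("pics/z8.png",im)
E
```

```text
[-0.4366271   0.585794   -0.89108634]
```

View pics/z8.png

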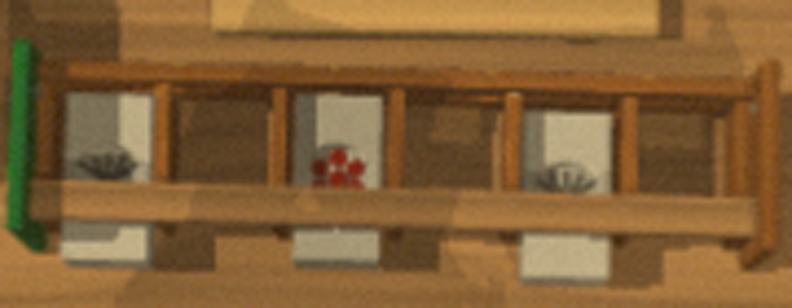

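View pics/scene8.png

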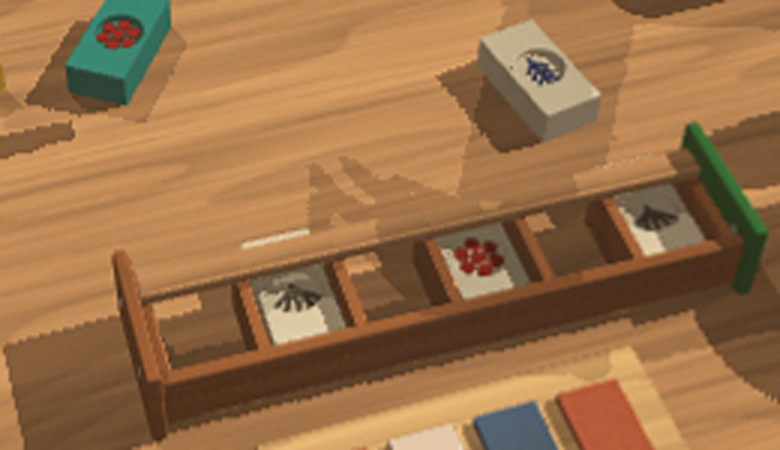

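```bash
python3 - <<'E'
from h import *
t=pickle.load(open("top8.pkl","rb"));rk=np.load("poses0.npy")[1]
c,sn=np.cos(rk[2]),np.sin(rk[2])
def rack(uv,z):
    uv=(np.array(uv,float)+.5)/4.4-.5+[175,100];X=unproj(t,uv,z)[:,:2]-rk[:2];return np.c_[c*X[:,0]+sn*X[:,1],-sn*X[:,0]+c*X[:,1]].round(4)
print(rack([[293,262],[379,263]],.034),rack([[298,93],[384,97]],.034))
print("divider inner faces z.05",rack([[288,130],[389,130]],.05))
print("rail front",rack([[300,226],[380,228]],.06))
def mk(p,x,y):return place(rk,[x,y,.034])
E
```

```text
[[-0.0184  0.0651]
 [-0.0178  0.009 ]] [[0.0943 0.0649]
 [0.093  0.0083]]
divider inner faces z.05 [[0.065  0.0696]
 [0.0666 0.0043]]
rail front [[ 0.      0.0595]
 [-0.      0.0085]]
```

```bash
python3 -c "
from station import ctrl
print(ctrl.finish_job())"
```

```text
the job is handed in; nothing more can be done
None
```

The rosette mould is fully home in the third gap from the green end, and I've handed the job in; no verdict was reported. It took about 24 s of the 70 s allowed.

**Counting the gaps:** The green end is on the robot's left. With the fingers shut, I touched the rail over gap 1, then slid along it to gap 2 and gap 3, pressing with about 5–7 N. A picture afterwards showed the mould had not moved.

**Pushing the mould:** I pushed it sideways with two fingertips and straightened it against the rack's direction on the way. Then I pushed it forward under the rail until it stopped hard at the back slats, with the force rising to about 9 N. I then backed off clear.

**Last checks (top camera, in the rack's frame):**

| Check | Measured | Required |
|---|---|---|
| Mould x | about 0.037 m (front edge sticks out 18 mm) | 0.031–0.041 m |
| Mould y | about 0.037 m | 0.029–0.047 m |
| Angle to the gap | about 0.01 rad | below 0.15 rad |

The mould looked flat. In the last pictures the leaf mould and both shell moulds were where they started. The last close-ups did not cover the cups, jar and brush, but the arm never came near them.

**Disagreement:** The two cameras differed by up to about 4 mm on the mould's position during the job. I used the top camera, because its fit matched the dividers best. The arm's stopping point was 2 mm further than I predicted, which is within the calibration error.

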